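# Back a ratchet reel off onto its stop and lock it again

## Robot

A 6-joint arm with a two-finger parallel gripper is mounted at the origin on a cart in front of the work surface, level with it; the furniture and walls round the work are solid. World frame = base frame: x ahead of the robot, y to its left, z up, the work surface at z = 0. Lengths are in m, angles in rad, forces in N, time in s.
With the tool pointing down it reaches from about 0.375 to 0.9 m from the base axis. Payload 3.1 kg.
Tool frame: the origin (TCP) lies on the mounting face of the last link; the fingertips stand 182 mm ahead of it and the grasp point (between the pads) lies 164 mm ahead of it; z points along the fingers, y is the direction in which the jaws open and shut (so a half turn about z gives the same grasp; the last joint's range is limited). The gripper opens to 87 mm and grips with 3 to 60 N. Pads are 19 mm wide; open, the fingers measure 117 mm over their backs; the gripper's body (75 mm by 190 mm) begins 51 mm behind the grasp point.
Start: joints at [-1.375, 0.527, 1.433, -0, 1.181, -0.178], TCP at [0.229, -0.582, 0.405] pointing down, gripper open.
Joint ranges: [-3.08, 3.08], [-0.75, 2.2], [0.22, 2.44], [-1.43, 4.57], [0, 2.65], [-2.85, 2.85]. Speed limits (rad/s): [2.79, 2.79, 3.14, 3.14, 3.14, 3.14].

## Interface

Orientations are given as [roll, pitch, yaw] about the fixed x, y, z axes, in that order (R = Rz(yaw) Ry(pitch) Rx(roll)).
In Python, from station import movep, move_straight, movej, move_gripper, wait, solve_ik, get_obs, read_camera, camera_params, PlanningError, hand_in gives the robot as it stands. The module is installed in compiled form; this text tells all that it offers. Calls block until the motion is done:
- movep(position, orientation): joint-space move of the TCP to a pose.
- move_straight(position, attitude=None, velocity=0.15): straight line of the TCP; attitude=None keeps the orientation; velocity is the mean speed in m/s.
- movej(angles): joint-space move.
- move_gripper(opening): opening from 0.0 (shut) to 1.0 (fully open); the grip force is fixed at half the most; returns when the fingers have stopped.
- wait(seconds).
- solve_ik(position, orientation): joint angles nearest the present ones, or None.
- get_obs(): the state.
- read_camera(name): name is "scene" or "top" or "wrist"; returns (picture, depth): 480x640x3 uint8, red, green, blue; 480x640 float32, m along the optical axis (not along the pixel's ray), 0 where there is no reading.
- camera_params(name): a dict with "fx", "fy", "cx", "cy" (pixels), "k1" (the pictures are not rectified: a ray, as slopes to the right and down, at radius r is drawn at 1 + k1 r^2 times it, then the intrinsics apply), "rvec" (rotation vector, rad) and "tvec" (3), from world to camera coordinates, as OpenCV has them; the wrist camera has in their place "mount" (4x4, takes a point from camera to tool coordinates, whose origin is the TCP and whose axes are the flange's). Camera axes: x right, y down, z forward; pixel columns grow to the right and rows downward; lengths in m; the calibration is good to about 2 mm. A picture is of the moment at which its call begins: read the wrist's pose just before it. camera_params takes no time and is no camera call.
A pose or a line that the arm cannot do raises PlanningError and nothing moves.
- hand_in(): hands the job in, once; it reports no verdict.
The state is a dict: "time_s": time; "qpos": joint angles; "dq": joint speeds; "tau": joint torques, N m; "eef_pos": TCP position; "tcp_rot": TCP orientation; "contact_force": force on the tool from outside, world axes, zero at the start; "wrist_torque": the same for the moment, N m; "gripper_width": opening from 0.0 (shut) to 1.0 (fully open).
Only numpy, scipy, OpenCV 4.12 (cv2) and the standard library are available. Lean on these libraries where they do the work, as an engineer would, in place of code of your own. Each camera call takes 0.05 s, during which the arm holds its last target. There are 200 camera calls.

## Task

The small ratchet reel on the bench is still wound up. Throw its holding pawl clear of the teeth with the red knob, turn the crank backwards (its handle over the top to the robot's right) and press the brass dog firmly but gently against the orange sprung stop pad for a moment, without bottoming the pad; then let the crank go and tip the pawl back into the teeth, so that the reel stays locked resting against the pad. Never force the crank against the engaged pawl, and leave everything else on the bench as it is.

Things in the scene. Friction and masses are not known exactly. Their poses are not given: they have to be found in the camera images.
- stand: Grey stand of the ratchet reel, fixed: base plate 240 mm wide (its y), 125 mm deep, 12 mm thick, uprights behind the wheel. Origin at bench level under the centre of the ratchet wheel; z up, y along the width (to the robot's left at yaw 0), x away from the robot along the reel's level axle. Turned by up to 0.3 rad.
- hub (a point): Centre of the ratchet wheel on the axle, 100 mm above the bench. The steel wheel (20 saw teeth, 100 mm over the tips, 14 mm thick) turns about the stand's x axis. The flat crank bar lies 16 to 22 mm in front of (to -x of) the wheel's centre plane.
- reel: Turning reel (wheel, drum, crank, dog); origin at the hub. Angle about the stand's x: 0 with the crank straight up, negative leaning to +y (starts -0.95 to -0.45, wound up), growing as it turns backwards (handle over the top to -y). It stays where left; drag 2 to 3 N at the handle. The engaged pawl blocks backward turning within one tooth (0.31 rad); with the pawl clear it turns both ways.
- crank_grip (a point): Middle of the crank's black round handle (a sleeve that spins freely on its pin), on its centre line, 55 mm from the axle. The handle is 18 mm thick and runs along the stand's x, from 24 to 90 mm in front of the wheel's centre plane (this point: 62 mm). It can be pinched, or loosely straddled and pushed, from above.
- dog (a point): Brass dog, a pin 16 mm thick along the stand's x, at the crank bar's other end, 65 mm from the axle, opposite the handle. Turned backwards it swings underneath to +y and meets the orange pad with the reel somewhere between +0.35 and +0.9 rad, to be found by feel. A sideways push at the handle reaches the pad as about 0.85 times the push, less 2 to 3 N of drag.
- pawl: Holding pawl; origin on its pivot, 68 mm to -y of the wheel's centre, 155 mm above the bench, in the wheel's plane. Its tilt is its angle about the stand's x: within about 0.15 rad of 0 in the teeth, 1.25 rad thrown clear on its rest. Its weight keeps it in either position: it tips over once past 0.5 rad (lever upright) and falls slowly by itself. It takes 1 to 2 N at the knob.
- pawl_knob (a point): Red ball knob, 22 mm across, on the pawl's lever, 50 mm from the pivot. In the teeth the lever leans to +y (knob 25 mm to +y of the pivot, 198 mm above the bench); thrown clear it leans to -y (knob 33 mm to -y of the pivot, 192 mm above the bench). It can be pushed sideways along the stand's y with closed fingers.
- stop: Dark stop block 30 x 24 x 52 mm on the base plate, on the +y side; origin under its centre, 94 mm to +y of the wheel's centre. It carries a rod with an orange sprung pad (26 mm across) facing -y, which meets the dog. How far the rod is set out differs every time and is not measured. The pad gives 1 mm for each 4 N and bottoms at 4.5 mm; press with some 5 to 15 N.
- stop_line (a point): Point inside the stop block on the centre line of its rod and pad, 48 mm above the bench.
- marker_black: Black marker pen 12 x 136 x 14 mm, lying loose; origin under its centre. Bystander.
- ball_box: Small blue and white plastic box 42 x 62 x 21 mm, loose; origin under its centre. Bystander.
- oil_bottle: Small brown dropper bottle 37 mm across, 107 mm tall, standing loose; origin under its centre. Bystander.

How it is judged:
On the way, in this order (a step that is already met when the one before it is completed fails the run):
1. the pawl is thrown clear of the teeth and lies on its rest (angle between pawl's own z axis and vertical above 1.1 rad), for 0.2 s.
2. with the pawl clear, the dog is pressed on the stop pad with more than 4 N for a moment (angle between pawl's own z axis and vertical above 1.1 rad and contact force between reel and stop above 4 N), for 0.2 s.
At the end, for the whole second after the job is handed in: The pawl lies in the teeth (within 0.2 rad of its engaged angle), the dog still rests against the stop pad (at least 0.2 N), reel and pawl are at rest (angle between pawl's own z axis and vertical below 0.2 rad and contact force between reel and stop above 0.2 N and angular speed of reel below 0.05 rad/s and angular speed of pawl below 0.1 rad/s); the robot touches nothing.
It fails at once if the stop pad is bottomed: the dog is pressed into it with more than 18 N (contact force between reel and stop above 18 N).
It fails at once if the reel is forced against the engaged pawl with more than 20 N (contact force between reel and pawl above 20 N).
It fails at once if the marker pen is moved more than 30 mm (distance of marker_black from where it was at the start of the episode above 0.03 m).
It fails at once if the blue and white box is moved more than 30 mm (distance of ball_box from where it was at the start of the episode above 0.03 m).
It fails at once if the bottle is moved more than 30 mm (distance of oil_bottle from where it was at the start of the episode above 0.03 m).
It also fails if it takes over 72 s, if anything falls off the work surface, if the arm or the gripper's body presses on something with over 40 N, if the wrist force passes 120 N, or if a joint passes its speed limit or range.

## Working session

There is one attempt and no reset: what is moved stays moved. The work goes in short steps, each a Python script; the robot and the scene stay as the last script left them, time stands still between calls to the robot, and variables do not carry over. Pictures are saved under pics/ and viewed, about 8 in all and at most 12, crops included, and the job is handed in when it is done.

```bash
mkdir -p pics; cat > h.py <<'E'
import numpy as np, cv2
from station import *
def save(name,fn):
    im,d=read_camera(name); cv2.imwrite('pics/'+fn+'.png',im[:,:,::-1]); np.save('pics/'+fn+'.npy',d); return im,d
def ray(name,u,v):
    p=camera_params(name); x=(u-p['cx'])/p['fx']; y=(v-p['cy'])/p['fy']; a,b=x,y
    for _ in range(20):
        s=1+p['k1']*(a*a+b*b); a,b=x/s,y/s
    return np.array([a,b,1.])
def world(name,u,v,d):
    p=camera_params(name); R=cv2.Rodrigues(np.array(p['rvec'],float))[0]
    return R.T@(ray(name,u,v)*d-np.array(p['tvec']).ravel())
E
python3 - <<'E'
from h import *
a,_=save('scene','s0'); b,_=save('top','t0')
for n in('scene','top'):
    p=camera_params(n);R=cv2.Rodrigues(np.array(p['rvec'],float))[0];print(n,-R.T@np.array(p['tvec']).ravel(),p['fx'],p['k1'])
print(get_obs())
E
```

```text
scene [-0.33582823  0.60846368  1.20681852] 600.242718430272 0.0610364960638734
top [0.42934844 0.13088522 1.42286617] 553.1285316313171 0.002522742848507632
{'time_s': 0.1, 'qpos': array([-1.37448740e+00,  5.28368082e-01,  1.43375380e+00,  1.34450440e-05,
        1.18138984e+00, -1.78507244e-01]), 'dq': array([-0.000753  , -0.00199142, -0.0042292 ,  0.00050971, -0.00115032,
        0.00112657]), 'tau': array([-1.07698477e-05, -4.40985489e+01, -1.77150911e+01,  6.34464319e-02,
        5.33941691e-02, -5.22457742e-05]), 'eef_pos': array([ 0.22877851, -0.5813001 ,  0.40387877]), 'tcp_rot': array([-3.13970628e+00, -3.52982673e-04,  3.74810724e-01]), 'contact_force': array([ 0.27896356, -0.03629757,  0.08901056]), 'wrist_torque': array([-0.01874723,  0.01533958,  0.00451261]), 'gripper_width': 1.0004264087901649}
```

View pics/s0.png

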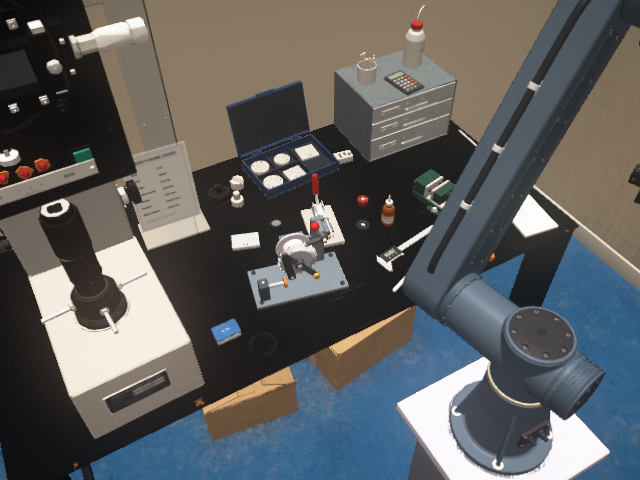

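View pics/t0.png

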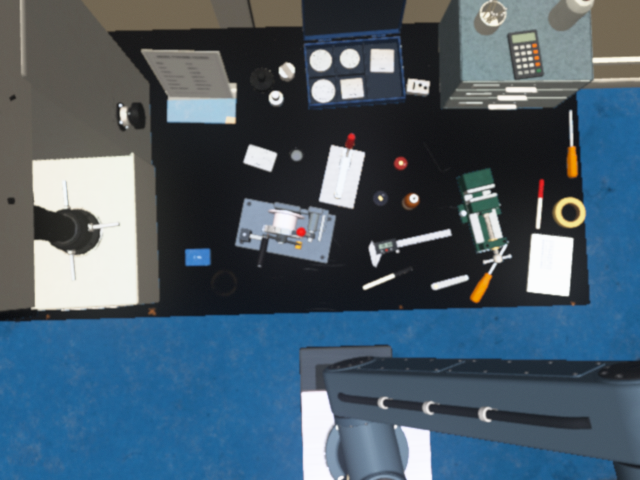

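The reel stand is at top-view pixel (287,230) and scene-view pixel (297,270). The red knob is at (301,232) in the top view. I'll enlarge both.

```bash
python3 - <<'E'
import cv2,numpy as np
a=cv2.imread('pics/t0.png')[185:275,225:345]; b=cv2.imread('pics/s0.png')[205:315,240:355]
a=cv2.resize(a,None,fx=5,fy=5,interpolation=cv2.INTER_CUBIC); b=cv2.resize(b,None,fx=5,fy=5,interpolation=cv2.INTER_CUBIC)
cv2.imwrite('pics/t0c.png',a);cv2.imwrite('pics/s0c.png',b)
E
```

```text
(no output)
```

View pics/t0c.png

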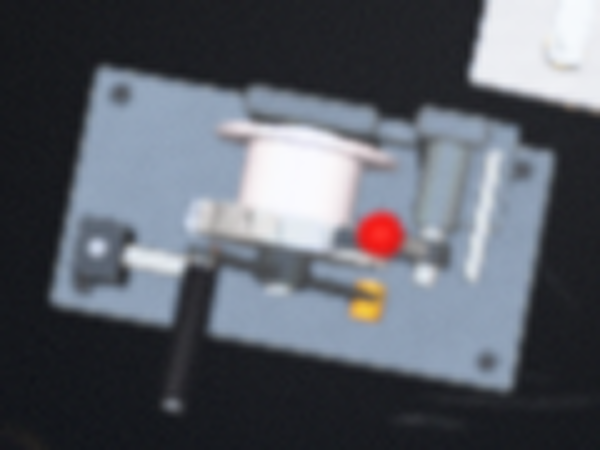

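View pics/s0c.png

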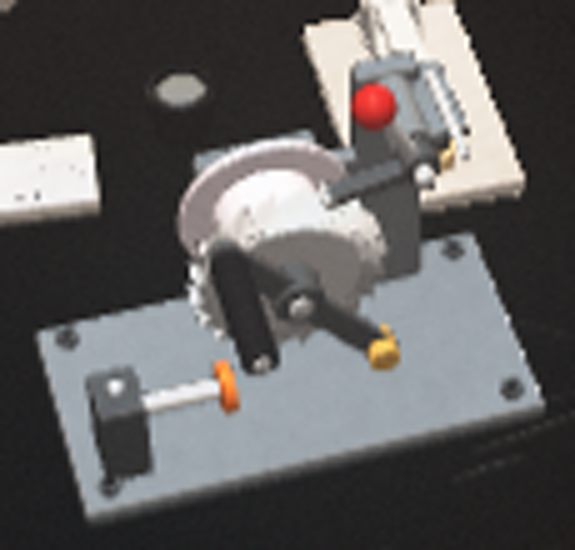

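```bash
cat >> h.py <<'E'
def atz(name,u,v,z):
    p=camera_params(name); R=cv2.Rodrigues(np.array(p['rvec'],float))[0]; c=-R.T@np.array(p['tvec']).ravel()
    r=R.T@ray(name,u,v); return c+r*(z-c[2])/r[2]
E
python3 - <<'E'
from h import *
d=np.load('pics/t0.npy'); ds=np.load('pics/s0.npy')
t=lambda U,V:(225+(U+.5)/5-.5,185+(V+.5)/5-.5)
s=lambda U,V:(240+(U+.5)/5-.5,205+(V+.5)/5-.5)
c=[atz('top',*t(*q),.012) for q in[(100,67),(553,152),(512,390),(50,303)]]
print('corners',np.round(c,4)); C=np.mean(c,0)
yw=[np.arctan2(-(e[0]),e[1]) for e in (c[0]-c[1],c[3]-c[2])]+[np.arctan2(e[1],e[0]) for e in (c[0]-c[3],c[1]-c[2])]
yaw=np.mean(yw[:2]); print('yaw',yw,'C',C)
R=lambda y:np.array([[np.cos(y),-np.sin(y)],[np.sin(y),np.cos(y)]])
def loc(p): return R(yaw).T@(p[:2]-C[:2])
K=atz('top',*t(381,233),.198);K2=atz('scene',*s(374,105),.198)
print('knob',K,K2,loc(K),loc(K2)); u,v=t(381,233);print('knob depth z',world('top',u,v,d[round(v),round(u)]))
S=atz('top',*t(98,250),.064);S2=atz('scene',*s(115,385),.064);print('stop',S,S2,loc(S),loc(S2))
for n,q,D in(('top',t(172,402),d),('top',t(200,265),d),('top',t(185,330),d),('scene',s(262,362),ds),('scene',s(222,248),ds),('scene',s(300,302),ds),('scene',s(384,350),ds)):
    w=world(n,*q,D[round(q[1]),round(q[0])]);print(n,w,loc(w))
for nm,(u,v) in dict(bottle=(411,201),pen=(387,278),box=(198,257)).items(): print(nm,world('top',u,v,d[v,u]))
# clamp tall things
for u,v in((350,140),(345,165),(340,190),(318,212)): print(world('top',u,v,d[v,u]))
E
```

```text
corners [[0.6461 0.2922 0.012 ]
 [0.5954 0.0607 0.012 ]
 [0.474  0.0856 0.012 ]
 [0.5253 0.3202 0.012 ]]
yaw [np.float64(-0.21550486804377567), np.float64(-0.2151686813671604), np.float64(-0.2276855027433766), np.float64(-0.20181611346747397)] C [0.56020631 0.18966307 0.012     ]
knob [0.53954413 0.14758659 0.198     ] [0.5409324  0.14247891 0.198     ] [-0.01119422 -0.04551973] [-0.00874662 -0.0502128 ]
knob depth z [0.53827668 0.1473945  0.21208815]
stop [0.54722103 0.28906688 0.064     ] [0.55177277 0.28392023 0.064     ] [-0.03392562  0.09433338] [-0.02837929  0.09027819]
top [0.46879329 0.24688292 0.14545542] [-0.10152831  0.03636551]
top [0.53120027 0.23190074 0.15317687] [-0.03736132  0.03506426]
top [0.50165433 0.23979517 0.1494627 ] [-0.06791173  0.03646309]
scene [0.46474754 0.24384245 0.14893626] [-0.10483096  0.03253079]
scene [0.53313088 0.22940998 0.15264314] [-0.03494309  0.03304355]
scene [0.52260942 0.19520642 0.10465022] [-0.03791305 -0.00261825]
scene [0.51040826 0.1561092  0.05792068] [-0.04147826 -0.0434196 ]
bottle [ 0.615976   -0.1217155   0.08406867]
pen [ 0.43039988 -0.06569683  0.01321726]
box [0.4972558  0.41168636 0.02362723]
[0.75914198 0.02583055 0.13209965]
[0.71721904 0.03370939 0.04730038]
[0.65291791 0.04880871 0.05424285]
[0.58564745 0.10743676 0.16360179]
```

```bash
cat >> h.py <<'E'
YAW=-0.215; CX=np.array([0.56020631,0.18966307]); 
RS=np.array([[np.cos(YAW),-np.sin(YAW)],[np.sin(YAW),np.cos(YAW)]])
O=CX+RS@np.array([-0.0115,-0.002])
def W(x,y,ztip): return [*(O+RS@np.array([x,y])),ztip+0.182]
ORI=[np.pi,0,YAW]
def fs(): return RS.T@np.array(get_obs()['contact_force'])[:2], get_obs()['contact_force'][2]
def wr(fn):
    o=get_obs(); im,d=save('wrist',fn); return o,im,d
def wproj(o,P):
    # stand xyz -> wrist pixel
    from scipy.spatial.transform import Rotation as Ro
    p=camera_params('wrist'); P=np.array([*(O+RS@np.array(P[:2])),P[2]])
    t=Ro.from_euler('xyz',o['tcp_rot']).as_matrix().T@(P-o['eef_pos']); M=np.array(p['mount']); c=np.linalg.inv(M)@np.r_[t,1]
    a,b=c[:2]/c[2]; s=1+p['k1']*(a*a+b*b); return p['fx']*a*s+p['cx'],p['fy']*b*s+p['cy']
E
python3 - <<'E'
from h import *
print(O,solve_ik(W(-.02,0,.29),ORI),camera_params('wrist')['mount'])
movep(W(-.02,0,.29),ORI)
wait(.3)
o,im,d=wr('w0')
for n,P in dict(knob=(0,-.043,.198),hend=(-.09,.037,.1405),stop=(-.0,.094,.064)).items():
    u,v=wproj(o,P); print(n,u,v); cv2.circle(im,(int(u),int(v)),4,(0,255,0),1)
cv2.imwrite('pics/w0m.png',im[:,:,::-1]); print(o['time_s'],fs())
E
```

```text
[0.54854439 0.19016261] [ 1.53970048e-01  3.71500772e-01  1.50538029e+00 -4.44089210e-16
  1.26471160e+00  1.93976637e+00] [[ 3.61540724e-04 -9.52631096e-01 -3.04128039e-01  8.47839286e-02]
 [ 9.99999924e-01  2.99705834e-04  2.49998649e-04 -5.13742344e-04]
 [-1.47007539e-04 -3.04128107e-01  9.52631132e-01  2.00862690e-02]
 [ 0.00000000e+00  0.00000000e+00  0.00000000e+00  1.00000000e+00]]
knob 382.1362950147088 217.79185288180753
hend 270.7709824381945 304.8350377381828
stop 215.87459010286398 182.97187905879568
3.3333 (array([0.67117382, 0.08421027]), np.float64(0.38549614525370685))
```

View pics/w0m.png

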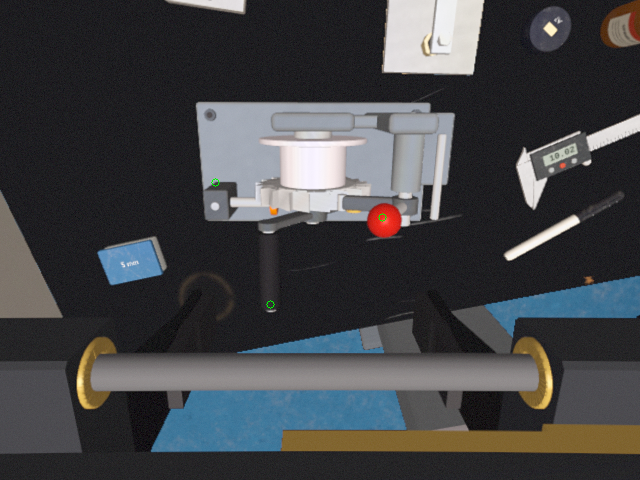

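The wrist view agrees with my frame: knob at (384,220) against a predicted (382,218), handle end at (271,309) against (271,305). Next I throw the pawl.

```bash
python3 - <<'E'
from h import *
move_gripper(0.0)
move_straight(W(0,0,.24),velocity=.15)
move_straight(W(0,0,.188),velocity=.1)
print(fs())
for y in(-.02,-.035,-.05,-.06,-.067):
    move_straight(W(0,y,.188),velocity=.05); print(y,fs())
wait(.5)
move_straight(W(0,-.03,.188)); move_straight(W(-.04,-.01,.29)); 
wait(.2)
o,im,d=wr('w1')
for P in((0,-.101,.192),(-.09,.037,.1405)):
    u,v=wproj(o,P); cv2.circle(im,(int(u),int(v)),4,(0,255,0),1)
cv2.imwrite('pics/w1m.png',im[:,:,::-1]); print(get_obs()['time_s'],get_obs()['gripper_width'])
E
```

```text
(array([0.9808854 , 0.48689955]), np.float64(0.12856530153853343))
-0.02 (array([ 0.78640684, -0.6810845 ]), np.float64(-0.32674205884981056))
-0.035 (array([ 0.8955056 , -0.06917852]), np.float64(-0.09924398279563286))
-0.05 (array([-0.36420593, -0.53694598]), np.float64(-0.6921500893569922))
-0.06 (array([-0.3855702 , -0.27939568]), np.float64(0.05911550384363258))
-0.067 (array([-0.07950972, -0.27742215]), np.float64(-1.3894257052047803))
10.2167 0.0052730755466343085
```

View pics/w1m.png

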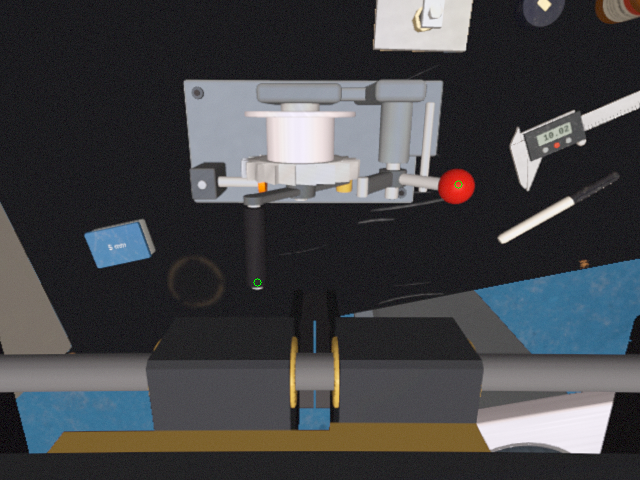

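The pawl is on its rest, with the knob at (457,186) as predicted, and the reel hasn't moved. Now I straddle the handle and push over the top, feeling for the pad.

```bash
cat >> h.py <<'E'
def fy(n=6):
    a=[]
    for _ in range(n):
        wait(.03); a.append(RS.T@np.array(get_obs()['contact_force'])[:2])
    return np.mean(a,0)[1]
OFF=.008
def P(yt):  # tool pose for tool y, following the handle height
    yh=yt+OFF; z=.1+np.sqrt(.055**2-yh**2); return W(-.064,yt,z-.018)
E
python3 - <<'E'
from h import *
move_gripper(.39); print(get_obs()['gripper_width'])
move_straight(W(-.064,.037,.22)); b=fy()
move_straight(W(-.064,.037,.1225),velocity=.1); print('bias',b,fy())
for y in(.029,.015,0,-.012,-.022): move_straight(P(y),velocity=.05); print(y,fy(3)-b)
y=-.022; hit=False
while y>-.06:
    y-=.0015 if not hit else .0005
    move_straight(P(y),velocity=.03); f=fy(4)-b; print(round(y,4),round(f,2))
    if f>5 and not hit: hit=True
    if f>10: break
print(get_obs()['time_s'])
E
```

```text
0.3892813369688291
bias -0.03820791471832243 0.14761581937690013
0.029 0.25300887804648997
0.015 -0.3596944958127405
0 -0.21825643501697153
-0.012 0.32508622064514925
-0.022 0.30324737397021767
-0.0235 0.58
-0.025 2.15
-0.0265 2.01
-0.028 1.96
-0.0295 1.51
-0.031 4.02
-0.0325 6.6
-0.033 7.92
-0.0335 9.2
-0.034 10.72
19.6583
```

```bash
python3 - <<'E'
from h import *
y=-.034; print(fy())
while y>-.0362:
    y-=.0004; move_straight(P(y),velocity=.02); f=fy(5); print(round(y,4),round(f,2))
    if f>12: break
wait(.4); print('hold',fy())
while y<-.0325+.0001*0:
    y+=.0006; move_straight(P(y),velocity=.004); 
print('back',fy())
move_straight(P(y+.002),velocity=.006); print(fy())
move_straight(P(y+.008),velocity=.02); print('free',fy(),get_obs()['time_s'])
E
```

```text
10.375792622606157
-0.0344 11.18
-0.0348 11.63
-0.0352 12.89
hold 12.869736397437913
back 5.361301747786122
-0.21920266812816613
free -0.15318824504544296 24.8833
```

```bash
python3 - <<'E'
from h import *
o=get_obs()['eef_pos']; move_straight([o[0],o[1],o[2]+.1],velocity=.1)
move_straight(W(-.06,-.0,.29)); wait(.2)
o,im,d=wr('w2')
for p in((0,-.101,.192),(-.09,-.026,.148)):
    u,v=wproj(o,p); cv2.circle(im,(int(u),int(v)),4,(0,255,0),1)
cv2.imwrite('pics/w2m.png',cv2.resize(im[60:320,130:530,::-1],None,fx=2,fy=2)); print(get_obs()['time_s'])
E
```

```text
26.8417
```

View pics/w2m.png

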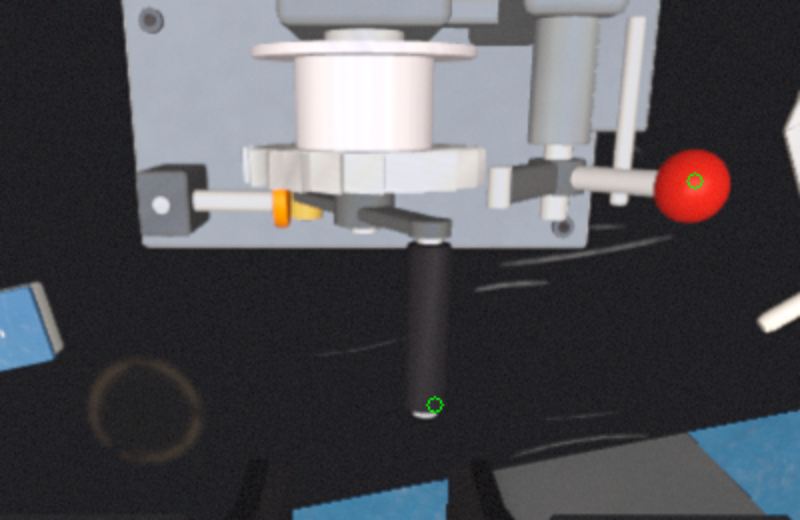

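The dog at (310,205) sits against the orange pad, and the pawl is still clear. Next I tip the pawl back.

```bash
python3 - <<'E'
from h import *
move_gripper(0.0)
move_straight(W(-.0,-.14,.29)); move_straight(W(0,-.14,.188),velocity=.12); print(fs())
for y in(-.125,-.11,-.1,-.09,-.084):
    move_straight(W(0,y,.188),velocity=.04); print(y,fs())
wait(1)
move_straight(W(0,-.13,.188)); move_straight(W(-.06,-.06,.30)); wait(.5)
o,im,d=wr('w3')
for p in((0,-.043,.198),(-.09,-.026,.148)):
    u,v=wproj(o,p); cv2.circle(im,(int(u),int(v)),4,(0,255,0),1)
cv2.imwrite('pics/w3m.png',cv2.resize(im[60:320,130:530,::-1],None,fx=2,fy=2)); print(get_obs()['time_s'])
E
```

```text
(array([0.04590024, 0.05613352]), np.float64(0.5108402956007425))
-0.125 (array([ 0.0234723 , -0.25127002]), np.float64(0.11276751045631171))
-0.11 (array([ 1.12400487, -0.31019035]), np.float64(-0.8399998438071059))
-0.1 (array([-0.07265082,  0.1666469 ]), np.float64(0.1693209875993243))
-0.09 (array([ 0.68975001, -0.01987501]), np.float64(-1.010316428744458))
-0.084 (array([ 0.43403175, -0.18163018]), np.float64(-0.35379110366585265))
35.1417
```

View pics/w3m.png

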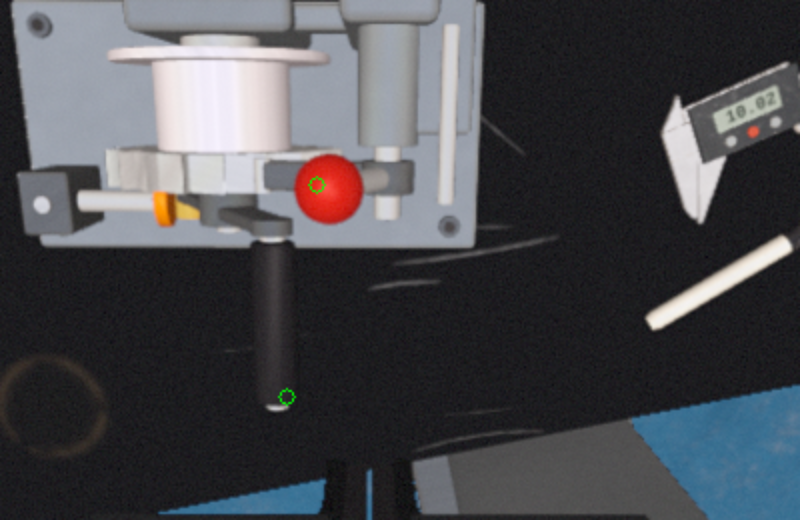

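The knob is at (329,188), about 4 mm short of the nominal engaged spot, which puts the tilt near 0.1 rad. The dog is on the pad. I'll check that the pawl has stopped moving before handing in.

```bash
python3 - <<'E'
from h import *
def cen(im):
    im=im.astype(int)[100:200,200:400]; m=(im[...,0]>120)&(im[...,1]<60)&(im[...,2]<60); v,u=np.nonzero(m); return u.mean()+200,v.mean()+100,m.sum()
print(cen(cv2.imread('pics/w3.png')[:,:,::-1]))
wait(1)
o,im,d=wr('w4'); c=cen(im); print(c)
for t in(0,.05,.1,.15,.2,.3):
    a=np.arctan2(.025,.043)-t; p=(0,-.068+.05*np.sin(a),.155+.05*np.cos(a)); print(t,wproj(o,p))
im0=cv2.imread('pics/w0.png')[:,:,::-1].astype(int)[150:280,300:450]; m=(im0[...,0]>120)&(im0[...,1]<60)&(im0[...,2]<60); v,u=np.nonzero(m); print('w0 knob',u.mean()+300,v.mean()+150,'pred 382.1 217.8',m.sum())
E
```

```text
(np.float64(293.7853717026379), np.float64(154.01079136690646), np.int64(834))
(np.float64(293.8732227488152), np.float64(153.98696682464455), np.int64(844))
0 (np.float64(288.36433364379286), np.float64(152.19835607665766))
0.05 (np.float64(291.73076806048005), np.float64(152.3823290614765))
0.1 (np.float64(295.2263860668475), np.float64(152.55085170781268))
0.15 (np.float64(298.83959919263106), np.float64(152.7030746438316))
0.2 (np.float64(302.55798373986613), np.float64(152.83821692913406))
0.3 (np.float64(310.25682579697855), np.float64(153.05452705524493))
w0 knob 383.919014084507 220.00704225352112 pred 382.1 217.8 852
```

```bash
python3 -c "
from h import *
print(get_obs()['time_s'],hand_in())"
```

```text
the job is handed in; nothing more can be done
36.1917 None
```

The job is done and handed in at about 36 s of the allowed 72 s; no verdict is reported.

- **Pawl thrown:** I pushed the red knob over with closed fingers. A wrist picture showed it on its rest where predicted.
- **Dog pressed:** I straddled the handle and pushed it over the top until I felt the pad, with the reel at about 0.5 rad. I held about 12.9 N at the handle, which is roughly 8 N on the pad by the given ratio. Pad force was not measured directly.
- **Released and locked:** I eased off slowly, lifted clear and tipped the pawl back.

**Last checks:**
- **Pawl:** it looked to be in the teeth at about 0.05 to 0.1 rad and was not moving between two pictures 1 s apart.
- **Dog:** it still looked in contact with the pad. The resting contact force can't be measured, so this rests on the picture and the expected drag.
- **Bystanders:** I kept clear of them, and the pen and box look undisturbed in the wrist pictures. The bottle was out of the later views, so I didn't confirm it.

Nothing failed. The only disagreement was a knob offset of about 2 to 4 mm from my predicted position. It fits the small pawl tilt plus calibration error.

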